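# Tip the tea box onto the kitchen scale

### The job

The tea box standing on end at the edge of the chopping board beside the kitchen scale is to be weighed. Without picking it up, push it high up with the fingertips so that it tips over the edge of the board and falls onto the scale, then push it on along the glass until it lies flat with its whole length on the glass plate and is clear of the board. Take the fingers away, and leave everything else standing where it is.

Things in the scene. Friction and masses are not known exactly. Their poses are not given: they have to be found in the camera images.
- box_centre (a point): Centre of the tea box, a closed dark printed carton 142 x 71 x 64 mm, 0.07 to 0.15 kg. It stands on end on the board, 142 mm tall (centre 71 mm above the board), near the board edge that faces the scale. Axes: y along the 142 mm (straight down while it stands), x along the 64 mm, z along the 71 mm, pointing away from the scale (within 0.1 rad): it is to be tipped the -z way.
- box_foot (a point): Centre of the end face on which the tea box stands at the start (71 mm along +y from the box's centre); same axes as the box's centre.
- tea_box: The tea box; this origin is the centre of the 142 x 64 mm face that looks to the scale while it stands (35.5 mm along -z from the box's centre) and on which it lies once tipped onto the scale. That face stands 5 to 20 mm in from the board's edge. Same axes as the box's centre.
- scale: Flat kitchen scale with a black glass plate, 220 x 180 mm, top of the glass 20 mm above the worktop; fixed. Origin: centre of its underside, on the worktop. Its x axis runs along the 220 mm and points to the board; y along the 180 mm.
- board: Wooden chopping board, 250 x 360 mm, 21 mm thick, lying on the worktop; fixed. Origin: centre of its underside. x along the 250 mm, y along the 360 mm; its -y edge (180 mm from the origin) lies beside the scale, parallel to the scale's edge, with a gap of 6 to 14 mm.
- spice_jar: Bystander: round spice jar with a green cap, 46 mm across, 106 mm tall, standing on the board. Origin: centre of its underside.
- honey_jar: Bystander: round honey jar with a red lid, 65 mm across, 100 mm tall, standing on the board. Origin: centre of its underside.
- salt_shaker: Bystander: round glass salt shaker with a steel cap, 44 mm across, 90 mm tall, standing on the board. Origin: centre of its underside.
- candle_jar: Bystander: glass jar with a candle, 76 mm across, 90 mm tall, on the worktop beyond the scale. Origin: centre of its underside.
- pepper_mill: Bystander: turned dark wooden pepper mill, 58 mm across, 170 mm tall, on the worktop behind the scale. Origin: centre of its underside.
- mug: Bystander: white mug with a handle, 82 x 112 mm over the handle, 94 mm tall, on the worktop. Origin: centre of its underside.
- spoon: Bystander: steel spoon, 199 x 41 x 16 mm, lying across the far end of the board. Origin: centre of its underside.
Things that resemble listed ones, but are neither listed nor needed, are in the scene too. Leave any blue or pink look-alike of the tea_box alone.

How it is judged:
By the outcome, as a careful person would: the job done as asked, in the order asked, and still so for the second after the job is handed in, with the robot touching nothing.
It also fails if it takes over 40 s, if anything falls off the work surface, if the arm or the gripper's body presses on something with over 40 N, if the wrist force passes 120 N, or if a joint passes its speed limit or range.

### The arm

A 7-joint arm with a two-finger parallel gripper is mounted at the origin on a cart in front of the work surface, level with it; the furniture and walls round the work are solid. World frame = base frame: x ahead of the robot, y to its left, z up, the work surface at z = 0. Lengths are in mm, angles in rad, forces in N, time in s.
With the tool pointing down it reaches from about 425 to 875 mm from the base axis. Payload 4.7 kg.
Tool frame: the origin (TCP) lies at the very end of the fingers, on their centre line; the grasp point (between the pads) lies arm.tcp_to_grasp behind it (arm.tcp_to_grasp is the distance from the TCP to the grasp point, in mm); x points along the fingers, y is the direction in which the jaws open and shut, and the axes are right-handed (so a half turn about x gives the same grasp; the last joint's range is limited). The gripper opens to 85 mm and grips with 20 to 120 N. Pads are 22 mm wide; open, the fingers measure 114 mm over their backs; the gripper's body (76 mm by 85 mm) begins 54 mm behind the grasp point. The pads swing forward as they close: fully open they stand 13 mm farther back than shut.
Start: joints at [-1.128, 0.321, -0.07, 1.45, 0.023, 1.371, -0.057], TCP at [270.285, 591.161, 231.349] pointing down, gripper open.
Joint ranges: [-2.86, 2.86], [-0.3, 2.09], [-1.38, 1.24], [0.06, 2.45], [-1.56, 4.7], [0.09, 2.05], [-2.69, 2.69]. Speed limits (rad/s): [2.57, 2.57, 3.14, 3.14, 3.14, 3.14, 3.14].

### API

Orientations are given as a unit quaternion [w, x, y, z].
In Python, from bench import arm, imaging gives the robot as it stands.
- The arm moves only by the shell command python3 -m creep 'ROWS' [OPENING] [FORCE]. ROWS is JSON, a list of rows, each a list of 4 numbers: the shift along the tool's x, y, z in mm, then the turn about the tool's x in rad. In form: [[x, y, z, turn], ...]. A call has 1 to 20 rows; each row shifts and turns the commanded pose from where the row before left it, along the tool's axes as they then stand; what a row does not reach is not made up. A row lasts 1/8 s, in which the tool goes at most 62.5 mm and 10.7 degrees, less where a joint would pass 70% of its speed; a pose out of reach is approached as far as the arm can. A call with a gripper value outside its range is refused whole. OPENING is the finger opening in mm, from 0 to 85.4, set as the call begins (- or left out, the last holds). The fingers move at their own pace and stop on an object; FORCE is the grip in N (left out, the last holds). Time passes only in rows, so rows that do not move let the fingers close. It gives the time, the measured TCP pose, the force and the opening at its end, in the units of the state.
- arm.observe(): the state, without advancing time (a new reading comes with each control period).
- imaging.camera(name): name is "scene" or "top" or "wrist"; returns a dict with "image" (420x560x3 uint8, blue, green, red), "z_map" (420x560 float32, mm along the optical axis (not along the pixel's ray), 0 where there is no reading), "vfov" (degrees; the focal length in pixels is half the picture's height over the tangent of half this angle, whatever the lens; pixels are square), "cx", "cy" (the principal point, pixels), "rvec" (rotation vector, rad) and "tvec" (3), from world to camera coordinates, as OpenCV has them. Camera axes: x right, y down, z forward; pixel columns grow to the right and rows downward; lengths in mm; the calibration is good to about 2 mm. A picture is of the moment at which its call begins.
- arm.sign_off(): hands the job in, once; it reports no verdict.
The state is a dict: "time": time; "joint_pos": joint angles; "qd": joint speeds; "joint_torque": joint torques, N m; "tool_pos": TCP position; "eef_rot": TCP orientation; "ft_force": force on the tool from outside, world axes, zero at the start; "ft_torque": the same for the moment, N m; "width": finger opening in mm.
Only numpy, scipy, OpenCV 4.12 (cv2) and the standard library are available. Lean on these libraries where they do the work, as an engineer would, in place of code of your own. Each camera call takes 0.05 s, during which the arm holds its last target. There are 200 camera calls.

## Working session

There is one attempt and no reset: what is moved stays moved. The work goes in short steps, Python scripts to look and compute and a shell command to move; the robot and the scene stay as the last step left them, time stands still between calls to the robot, and variables do not carry over. Pictures are saved under pics/ and viewed, about 8 in all and at most 12, crops included, and the job is handed in when it is done.

```bash
mkdir -p pics; cat > h.py <<'E'
import numpy as np,cv2
from bench import arm,imaging
def cam(n,f=None):
    c=imaging.camera(n)
    if f: cv2.imwrite('pics/'+f,c['image'])
    return c
def cloud(c):
    z=c['z_map'];h,w=z.shape
    f=h/2/np.tan(np.radians(c['vfov'])/2)
    u,v=np.meshgrid(np.arange(w),np.arange(h))
    P=np.stack([(u-c['cx'])/f*z,(v-c['cy'])/f*z,z],-1)
    R=cv2.Rodrigues(np.array(c['rvec'],float))[0]
    W=(P-np.array(c['tvec']).ravel())@R
    W[z==0]=np.nan
    return W
E
python3 - <<'E'
from h import *
s=cam('scene','s1.png');t=cam('top','t1.png')
np.savez('c1.npz',s=cloud(s),t=cloud(t))
o=arm.observe();print(o,arm.tcp_to_grasp)
E
```

```text
{'time': 0.1, 'joint_pos': array([-1.12791395,  0.32176917, -0.07010331,  1.45157648,  0.02257747,
        1.37081888, -0.05691053]), 'qd': array([-6.05700287e-04, -2.44709306e-03,  8.43852558e-05, -2.44902465e-03,
        5.05490775e-04,  5.16180446e-04, -6.91827484e-04]), 'joint_torque': array([ 2.09358072e-04, -4.94880474e+01, -3.83946737e-01, -3.15211523e+01,
        1.29645856e-02,  7.38362025e-03, -2.69641623e-05]), 'tool_pos': array([270.06483701, 590.69038944, 230.30805511]), 'eef_rot': array([ 0.69080956,  0.14980678,  0.69103126, -0.15104929]), 'ft_force': array([-0.83462708,  1.00457904, -0.05142678]), 'ft_torque': array([ 0.02191435, -0.01288381, -0.03887517]), 'width': 85.24931069297247} 18.700000000000003
```

View pics/s1.png

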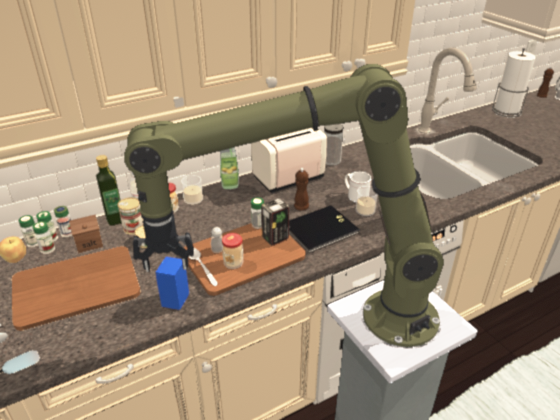

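View pics/t1.png

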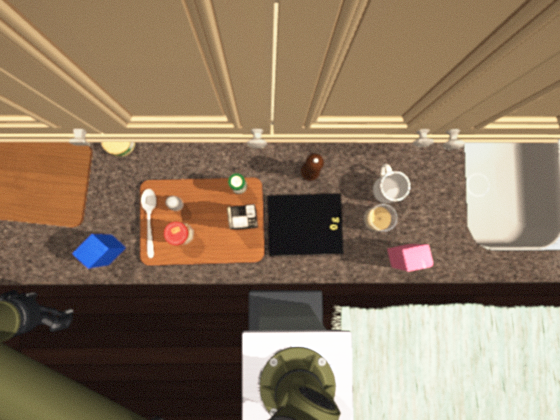

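The top view shows the tea box at about (243,217), the board's right edge at x≈264, the scale spanning (268–343, 195–255), the spice jar at (237,183), the honey jar at (176,233) and the mill at (313,165). Next I'll measure these.

```bash
python3 - <<'E'
from h import *
d=np.load('c1.npz');t=d['t'];s=d['s']
for n,(u,v) in dict(scaleTL=(271,198),TR=(341,197),BL=(271,252),BR=(341,252),bTR=(262,183),bBR=(262,258),bL=(150,255),spice=(237,182),honey=(175,232),mill=(313,158),candle=(381,219),mug=(395,186)).items(): print(n,t[v,u].round())
for nm,W in (('t',t),('s',s)):
    x,y,z=np.moveaxis(W,-1,0)
    m=(z>148)&(z<175)&(x>400)&(x<620)&(y>50)&(y<320)
    P=W[m]
    if len(P)>5:
        print(nm,len(P),P.min(0).round(),P.max(0).round(),np.median(P,0).round())
        r=cv2.minAreaRect(P[:,:2].astype(np.float32));print(r,cv2.boxPoints(r).round())
# scale
x,y,z=np.moveaxis(t,-1,0)
g=cam('top')['image'].max(-1)
m=(abs(z-20)<6)&(g<45)&(x>350)&(x<700)&(y>-200)&(y<110)
print('scale',cv2.minAreaRect(t[m][:,:2].astype(np.float32)),np.percentile(t[m],[1,99],axis=0).round())
E
python3 - <<'E'
import cv2
a=cv2.imread('pics/t1.png')[165:275,130:350];b=cv2.imread('pics/s1.png')[185:290,180:390]
import numpy as np
a=cv2.resize(a,(600,300),interpolation=2);b=cv2.resize(b,(600,300),interpolation=2)
cv2.imwrite('pics/c1.png',np.vstack([a,b]))
E
```

```text
scaleTL [544.  74.  19.]
TR [ 547. -134.   17.]
BL [385.  74.  18.]
BR [ 384. -131.   20.]
bTR [591. 101.   3.]
bBR [367. 101.  -1.]
bL [378. 425.  26.]
spice [577. 167. 128.]
honey [442. 333. 121.]
mill [636. -36. 158.]
candle [ 480. -245.   44.]
mug [ 581. -298.   11.]
t 640 [452. 114. 149.] [514. 191. 170.] [483. 151. 162.]
((482.62884521484375, 151.83682250976562), (59.491519927978516, 73.30927276611328), 6.288479804992676) [[449. 185.]
 [457. 112.]
 [516. 119.]
 [508. 192.]]
s 311 [447. 117. 148.] [514. 197. 168.] [473. 159. 160.]
((481.0389099121094, 157.0297088623047), (67.19969177246094, 78.73335266113281), 2.130040168762207) [[446. 195.]
 [449. 116.]
 [516. 119.]
 [513. 198.]]
scale ((491.1373596191406, -25.05500030517578), (224.94456481933594, 218.95040893554688), 1.4847297668457031) [[ 382. -132.   15.]
 [ 553.   80.   25.]]
```

View pics/c1.png

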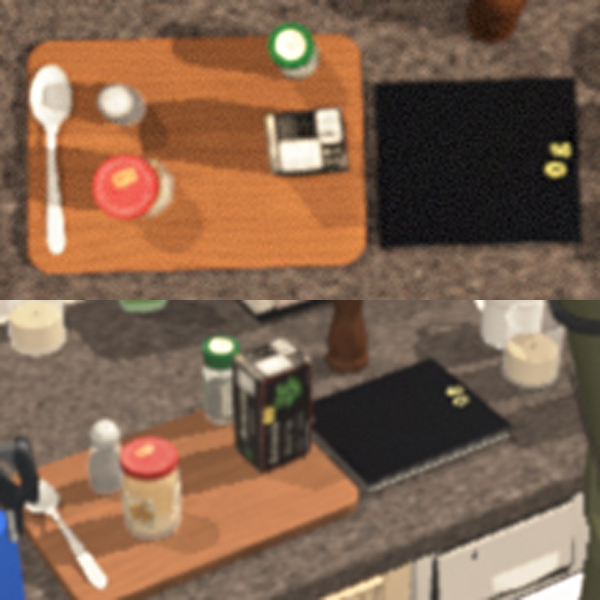

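```bash
python3 -m creep '[[0,0,0,0.18],[0,0,0,0.18],[0,0,0,0.18],[0,0,0,0.18],[0,0,0,0.18],[0,0,0,0.18],[0,18,36,0],[0,18,36,0],[0,18,36,0],[0,18,36,0],[0,18,36,0],[0,18,36,0],[0,18,36,0],[0,18,36,0],[0,18,36,0],[0,18,36,0],[0,0,0,0],[0,0,0,0]]' 40 20
python3 - <<'E'
from h import *
from scipy.spatial.transform import Rotation as R
o=arm.observe();q=o['eef_rot'];print(R.from_quat([*q[1:],q[0]]).as_matrix().round(3),o['tool_pos'],o['width'],o['time'],o['ft_force'])
t=cam('top','t2.png');W=cloud(t);x,y,z=np.moveaxis(W,-1,0)
# box back/front faces per height, all clouds
w=cam('wrist','w2.png');V=cloud(w)
for n,A in(('t',W),('w',V)):
    P=A.reshape(-1,3);P=P[(P[:,2]>155)&(P[:,2]<175)&(P[:,0]>430)&(P[:,0]<540)&(P[:,1]>90)&(P[:,1]<200)]
    if len(P)>9: print(n,len(P),np.median(P,0),cv2.boxPoints(cv2.minAreaRect(P[:,:2].astype(np.float32))).round())
cv2.imwrite('pics/c2.png',np.hstack([cv2.resize(t['image'][140:290,110:350],(480,300)),cv2.resize(w['image'],(320,240))[:240] if 0 else cv2.copyMakeBorder(cv2.resize(w['image'],(320,240)),0,60,0,0,0)]))
E
```

```text
time: 2.4
tool_pos: [471.7, 243.7, 231.1]
eef_rot: [0.515, 0.484, 0.516, -0.484]
ft_force: [-0.3, 0.5, -0.5]
width: 39.9
[[-0.001  0.998  0.062]
 [ 0.001  0.062 -0.998]
 [-1.    -0.001 -0.001]] [471.72424757 243.69431048 231.12112996] 39.93036081694676 2.4 [-0.28501016  0.54807806 -0.52417649]
t 633 [482.72018505 150.8051814  162.4002522 ] [[450. 185.]
 [457. 112.]
 [516. 118.]
 [509. 191.]]
w 6741 [480.85861945 163.4413103  163.30258937] [[448. 188.]
 [455. 123.]
 [514. 129.]
 [507. 194.]]
```

View pics/c2.png

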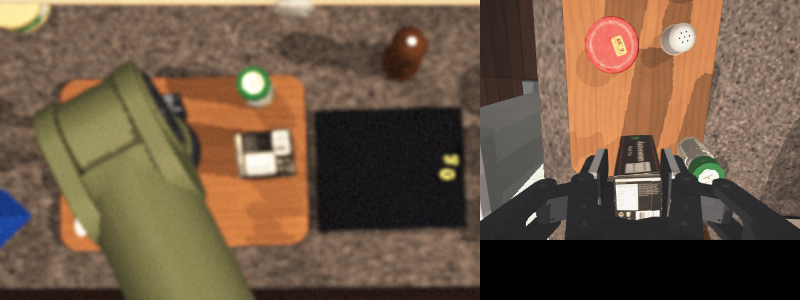

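Tool is behind the box (480,163 px side view consistent), in line with it. Lower to just below the box top and approach.

```bash
python3 -m creep '[[28,0,0,-0.03],[28,0,0,0],[28,0,0,0],[0,0,15,0],[0,0,15,0],[0,0,6,0],[0,0,6,0],[0,0,6,0],[0,0,6,0]]'
python3 - <<'E'
from h import *
w=cam('wrist','w3.png');V=cloud(w).reshape(-1,3)
P=V[(V[:,2]>155)&(V[:,2]<175)&(V[:,0]>430)&(V[:,0]<540)&(V[:,1]>60)&(V[:,1]<200)]
print(len(P),cv2.boxPoints(cv2.minAreaRect(P[:,:2].astype(np.float32))).round())
E
```

```text
time: 3.62
tool_pos: [477.3, 189.2, 147.6]
eef_rot: [0.523, 0.477, 0.523, -0.476]
ft_force: [1.7, 0.7, 0.4]
width: 40.2
9854 [[443. 199.]
 [443. 148.]
 [511. 149.]
 [510. 200.]]
```

View pics/w3.png

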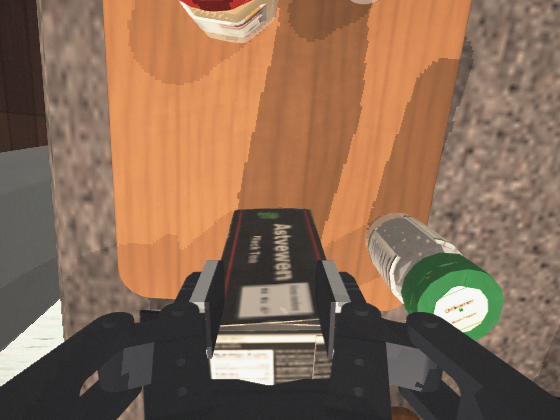

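```bash
python3 - <<'E'
from h import *
w=cam('wrist');V=cloud(w)
print(w['vfov'],(-cv2.Rodrigues(np.array(w['rvec'],float))[0].T@np.array(w['tvec']).ravel()).round())
for u,v in [(205,268),(212,268),(212,280),(216,300),(205,330),(335,268),(330,300),(340,300),(235,215),(312,215),(275,320),(222,335),(325,335),(220,370),(325,370),(275,375),(275,290),(240,300)]: print((u,v),V[v,u].round())
s=cam('scene','s3.png');cv2.imwrite('pics/s3.png',cv2.resize(s['image'][165:285,190:370],(720,480),interpolation=2))
E
```

```text
61.21739530959158 [471. 260. 291.]
(205, 268) [451. 197. 162.]
(212, 268) [453. 197. 161.]
(212, 280) [455. 197. 172.]
(216, 300) [457. 189. 172.]
(205, 330) [456. 187. 188.]
(335, 268) [502. 202. 162.]
(330, 300) [496. 201. 187.]
(340, 300) [499. 201. 186.]
(235, 215) [452. 184.  45.]
(312, 215) [508. 189.  45.]
(275, 320) [480. 178. 165.]
(222, 335) [460. 173. 170.]
(325, 335) [497. 184. 181.]
(220, 370) [459. 153. 167.]
(325, 370) [503. 158. 167.]
(275, 375) [483. 154. 168.]
(275, 290) [480. 180. 144.]
(240, 300) [465. 177. 150.]
```

View pics/s3.png

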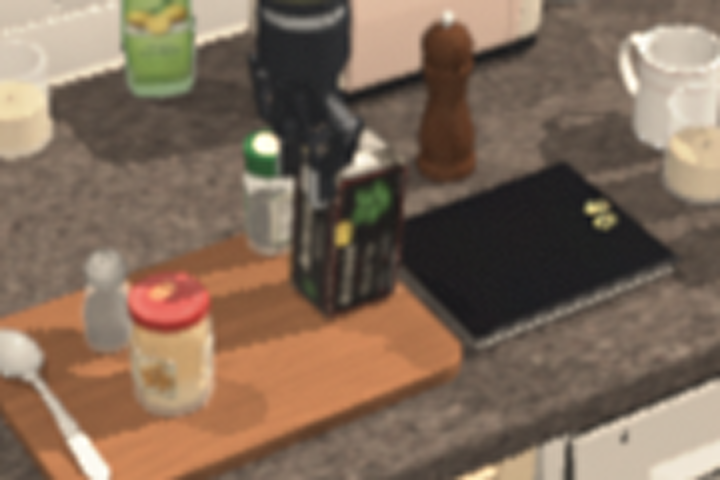

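Face tilted (y 188 low, 178 high), fingers at x 455–499 on it: it is tipping, not sliding. Continue.

```bash
python3 -m creep '[[0,0,6,0],[0,0,6,0],[0,0,6,0],[0,0,6,0],[0,0,6,0],[0,0,6,0],[0,0,6,0]]'
python3 - <<'E'
from h import *
s=cam('scene');cv2.imwrite('pics/s4.png',cv2.resize(s['image'][165:285,190:370],(720,480),interpolation=2))
E
```

```text
time: 4.65
tool_pos: [481.1, 147.0, 147.3]
eef_rot: [0.522, 0.477, 0.522, -0.476]
ft_force: [-1.1, -1.0, 0.2]
width: 40.0
```

View pics/s4.png

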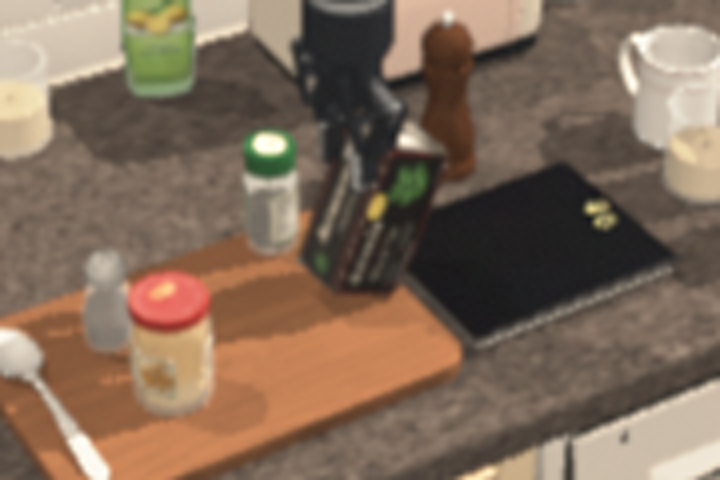

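It's tilted about 25°; a bit more takes it past balance.

```bash
python3 -m creep '[[0,0,6,0],[0,0,6,0],[0,0,6,0],[0,0,4,0],[0,0,0,0],[0,0,0,0],[0,0,0,0],[0,0,0,0],[0,0,0,0]]'
python3 - <<'E'
from h import *
s=cam('scene');cv2.imwrite('pics/s5.png',cv2.resize(s['image'][165:285,190:370],(720,480),interpolation=2))
t=cam('top');np.savez('c5',s=cloud(s),t=cloud(t))
E
```

```text
time: 5.82
tool_pos: [483.1, 125.6, 147.3]
eef_rot: [0.523, 0.476, 0.522, -0.476]
ft_force: [0.0, 0.6, -1.0]
width: 40.1
```

View pics/s5.png

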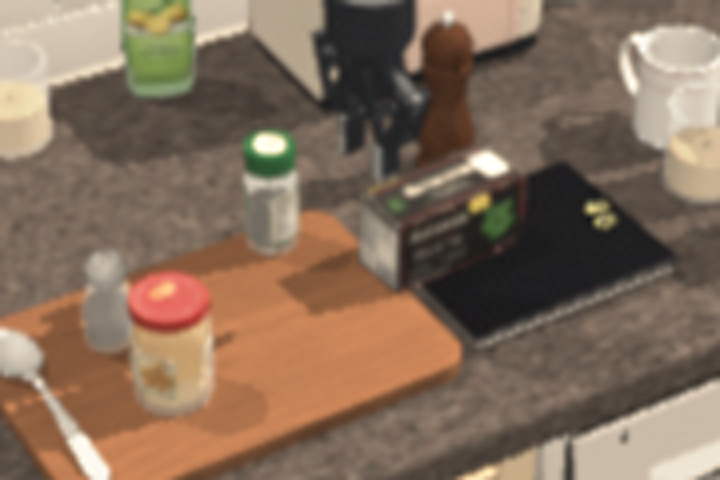

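The box fell flat, with its foot still on the board edge (face at ~(385,240)). Measure it, and back off.

```bash
python3 -m creep '[[0,0,-40,0],[0,0,-40,0],[0,0,0,0]]'; python3 - <<'E'
from h import *
A=np.vstack([cloud(cam('top'))])
for n,c in (('top',cam('top')),('wrist',cam('wrist')),('scene',cam('scene'))):
    W=cloud(c).reshape(-1,3);x,y,z=W.T
    P=W[(z>83)&(z<100)&(x>420)&(x<560)&(y>-120)&(y<128)]
    if len(P)<9: print(n,len(P));continue
    print(n,len(P),np.median(P[:,2]),cv2.boxPoints(cv2.minAreaRect(P[:,:2].astype(np.float32))).round().tolist(),np.percentile(P,[1,99],axis=0).round())
c=cam('top');W=cloud(c)
for v in (250,245): 
  print([(u,*W[v,u].round()[1:],c['image'][v,u].tolist()) for u in range(258,276,1)])
E
```

```text
time: 6.3
tool_pos: [474.8, 208.9, 147.2]
eef_rot: [0.524, 0.475, 0.524, -0.475]
ft_force: [-0.7, 0.4, 0.6]
width: 40.1
top 1072 93.6615781133286 [[458.0, 109.0], [474.0, -31.0], [533.0, -25.0], [518.0, 116.0]] [[462. -26.  87.]
 [528. 111.  99.]]
wrist 2204 93.01842078312414 [[458.0, 112.0], [459.0, 97.0], [518.0, 104.0], [516.0, 119.0]] [[459. 101.  83.]
 [516. 117.  96.]]
scene 484 91.89809561175632 [[452.0, 119.0], [462.0, -29.0], [533.0, -24.0], [522.0, 124.0]] [[457. -22.  83.]
 [525. 119.  99.]]
[(258, np.float64(112.0), np.float64(23.0), [65, 120, 202]), (259, np.float64(109.0), np.float64(23.0), [61, 120, 202]), (260, np.float64(106.0), np.float64(19.0), [63, 113, 199]), (261, np.float64(104.0), np.float64(20.0), [67, 121, 203]), (262, np.float64(101.0), np.float64(21.0), [68, 123, 207]), (263, np.float64(98.0), np.float64(18.0), [60, 107, 176]), (264, np.float64(95.0), np.float64(2.0), [49, 71, 117]), (265, np.float64(92.0), np.float64(-3.0), [45, 50, 62]), (266, np.float64(89.0), np.float64(0.0), [42, 51, 56]), (267, np.float64(86.0), np.float64(7.0), [46, 50, 64]), (268, 
[... 792 characters left out ...]
[60, 108, 187]), (264, np.float64(95.0), np.float64(-0.0), [51, 81, 123]), (265, np.float64(92.0), np.float64(-4.0), [56, 67, 82]), (266, np.float64(89.0), np.float64(-2.0), [62, 73, 84]), (267, np.float64(86.0), np.float64(-2.0), [57, 65, 81]), (268, np.float64(83.0), np.float64(3.0), [40, 45, 56]), (269, np.float64(80.0), np.float64(21.0), [29, 30, 34]), (270, np.float64(77.0), np.float64(20.0), [12, 12, 13]), (271, np.float64(74.0), np.float64(17.0), [20, 19, 26]), (272, np.float64(71.0), np.float64(18.0), [23, 26, 22]), (273, np.float64(68.0), np.float64(18.0), [21, 19, 22]), (274, np.float64(65.0), np.float64(17.0), [20, 18, 21]), (275, np.float64(63.0), np.float64(22.0), [26, 21, 25])]
```

```bash
python3 - <<'E'
from h import *
from scipy.spatial.transform import Rotation as R
o=arm.observe();q=o['eef_rot'];M=R.from_quat([*q[1:],q[0]]).as_matrix();print(M.round(3))
for n in('wrist','scene'):
    W=cloud(cam(n)).reshape(-1,3);T=(W-o['tool_pos'])@M
    for a in range(-10,110,20):
        p=T[(T[:,0]<-a)&(T[:,0]>-a-20)&(abs(T[:,1])<110)&(abs(T[:,2])<60)&(W[:,2]>135)]
        if len(p)>5:print(n,'behind',a,len(p),np.percentile(p[:,1],[0.5,99.5]).round(),np.percentile(p[:,2],[1,99]).round())
E
```

```text
[[ 0.     0.996  0.09 ]
 [-0.     0.09  -0.996]
 [-1.     0.     0.   ]]
wrist behind -10 381 [-32.  31.] [-12.  10.]
wrist behind 10 2293 [-34.  33.] [-12.  10.]
wrist behind 30 3766 [-47.  47.] [-14.  10.]
wrist behind 50 16027 [-56.  55.] [-17.  11.]
wrist behind 70 21595 [-59.  60.] [-18.  -2.]
wrist behind 90 1149 [-23.  22.] [-21. -17.]
scene behind -10 23 [-29.  26.] [-14.  11.]
scene behind 10 71 [-38.  31.] [-15.   9.]
scene behind 30 57 [-50.  42.] [-16.   7.]
scene behind 50 95 [-58.  51.] [-18.  10.]
scene behind 70 121 [-64.  63.] [-21.   9.]
scene behind 90 151 [-70.  62.] [-23.  10.]
```

```bash
python3 -m creep '[[0,5,0,0.065],[0,0,21,0],[0,0,21,0],[0,0,21,0],[0,0,0,0],[30,0,0,0],[30,0,0,0],[29,0,0,0],[0,0,0,0],[0,0,7,0],[0,0,7,0],[0,0,7,0],[0,0,7,0],[0,0,7,0],[0,0,7,0],[0,0,7,0],[0,0,7,0]]' 24
python3 - <<'E'
from h import *
s=cam('scene');cv2.imwrite('pics/s6.png',cv2.resize(s['image'][165:285,190:370],(720,480),interpolation=2))
W=cloud(cam('top')).reshape(-1,3);x,y,z=W.T
P=W[(z>80)&(z<103)&(x>430)&(x<560)&(y>-130)&(y<60)]
print(cv2.boxPoints(cv2.minAreaRect(P[:,:2].astype(np.float32))).round().tolist())
E
```

```text
time: 8.78
tool_pos: [484.0, 86.3, 58.4]
eef_rot: [0.507, 0.493, 0.507, -0.493]
ft_force: [-1.0, 1.7, 0.7]
width: 24.1
[[460.0, 12.0], [466.0, -71.0], [525.0, -67.0], [520.0, 16.0]]
```

View pics/s6.png

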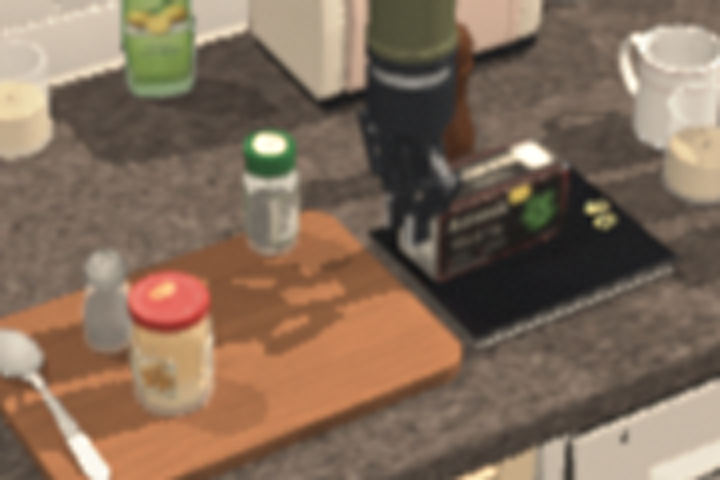

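Box follows squarely. Push 24 mm more, back off, then raise.

```bash
python3 -m creep '[[0,0,6,0],[0,0,6,0],[0,0,6,0],[0,0,6,0],[0,0,0,0],[0,0,-10,0],[0,0,-20,0],[0,0,-20,0],[-30,0,0,0],[-40,0,0,0],[-40,0,0,0],[-40,0,0,0],[0,0,-50,0],[0,0,-50,0],[0,0,-50,0],[0,0,0,0],[0,0,0,0]]'
python3 - <<'E'
from h import *
s=cam('scene');t=cam('top')
cv2.imwrite('pics/f7.png',np.vstack([cv2.resize(s['image'][175:285,180:400],(600,300),interpolation=2),cv2.resize(t['image'][140:275,130:400],(600,300),interpolation=2)]))
for c in (s,t):
    W=cloud(c).reshape(-1,3);x,y,z=W.T
    P=W[(z>80)&(z<103)&(x>430)&(x<560)&(y>-130)&(y<75)]
    print(len(P),np.median(P[:,2]),cv2.boxPoints(cv2.minAreaRect(P[:,:2].astype(np.float32))).round().tolist())
d=np.load('c1.npz')['t'];W=cloud(t)
for n,(u,v) in dict(spice=(237,182),honey=(175,232),salt=(172,203),mill=(313,158),candle=(381,219),mug=(395,186),spoon=(148,200)).items(): print(n,d[v,u].round(),W[v,u].round())
E
```

```text
time: 11.0
tool_pos: [478.9, 262.8, 208.0]
eef_rot: [0.507, 0.493, 0.507, -0.493]
ft_force: [0.6, -0.1, 1.2]
width: 23.9
484 91.12865517140693 [[446.0, 52.0], [455.0, -93.0], [526.0, -88.0], [517.0, 56.0]]
1081 92.72192610566405 [[461.0, -93.0], [520.0, -93.0], [520.0, 47.0], [461.0, 47.0]]
spice [577. 167. 128.] [577. 167. 126.]
honey [442. 333. 121.] [434. 220. 628.]
salt [522. 345. 106.] [477. 227. 619.]
mill [636. -36. 158.] [636. -36. 158.]
candle [ 480. -245.   44.] [ 480. -244.   48.]
mug [ 581. -298.   11.] [ 581. -300.    5.]
spoon [538. 436.  20.] [482. 265. 610.]
```

View pics/f7.png

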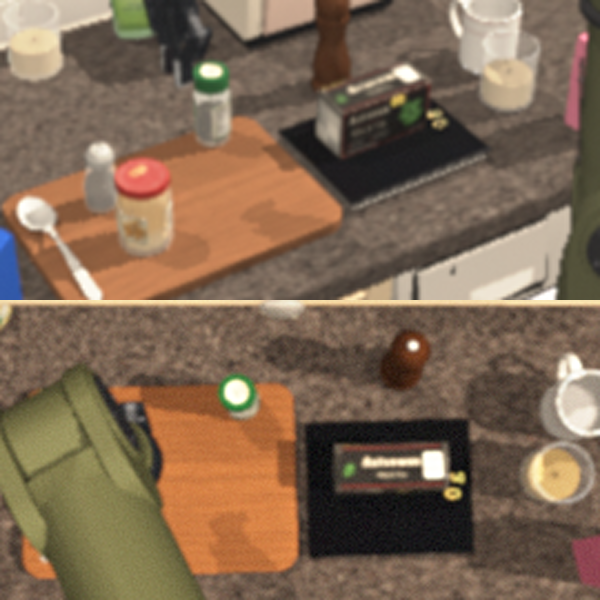

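The box lies flat and wholly on the glass (about (335–450, 443–493) px, well inside the plate at 305–472). It is clear of the board, and nothing else has moved.

```bash
python3 -c "
from bench import arm
print(arm.sign_off())"
```

```text
the job is handed in; nothing more can be done
None
```

The tea box now lies flat with its whole length on the glass plate, and I have handed the job in. I pushed it high up with the fingertips until it tipped over the board edge onto the scale. I then lowered the fingers behind its foot, pushed it along the glass, and backed the fingers off and up. The whole run took about 11 s.

**Box position:** the last measurements put its length from about y = 50 to y = −93 mm. The glass runs from about y = 82 to y = −134 mm, and the board edge is at about y = 97 mm. Its top is about 92 mm high, which matches lying flat on the plate. The two cameras disagreed by up to about 15 mm at the box's corners and by about 0.06 rad on its yaw, which is well inside the margins.

**Other things:** the depth readings for the spice jar, pepper mill, candle jar and mug are unchanged to within a few mm of noise. In the last top view the arm hid the honey jar, salt shaker and spoon. I checked those only by eye in the scene picture, where they stand as before.

The measured forces were below about 2 N each time I read them, which was at the end of each move.

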